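# Put the leftovers-labelling kit back in its containers

### The job

The leftovers are bagged and labelled, so sort the kit on the counter back into its containers: both purple markers lying flat in the wooden pen tray, both tape rolls lying flat on the floor of the white stacking bin, neither on top of the other, and the bag clip lying flat in the round dish. Leave the containers, the glass jar and the bookend standing where they are.

Things in the scene. Friction and masses are not known exactly. Their poses are not given: they have to be found in the camera images.
- marker_a: purple marker pen with an eight-sided straight barrel, 130 mm long, 18 mm across the flats, 22 g, lying on the counter. Origin at the middle of its length on the barrel's axis (9 mm above what it lies on); x along the barrel towards the darker purple cap. It belongs in the pen tray.
- marker_b: a second, identical purple marker pen: 130 mm long, 18 mm across the flats, 22 g, lying on the counter. Origin at the middle of its length on the barrel's axis; x along the barrel towards the cap. It belongs in the pen tray.
- tape_wide: roll of cream paper tape lying flat on the counter: a ring of 56 mm outer diameter, 25 mm high, with a 26 mm bore, 45 g. Origin at the centre of its underside; z up along its axis. It belongs in the stacking bin.
- tape_narrow: roll of duller tape lying flat on the counter: a ring of 56 mm outer diameter, 19 mm high, with a 26 mm bore, 45 g. Origin at the centre of its underside; z up along its axis. It belongs in the stacking bin.
- bag_clip: closed plastic bag clip lying on the counter, a slim rigid bar of two jaws, 90 mm long, 16 mm wide (18 mm at the catch end), 12 mm high, 18 g. Origin at its middle (6 mm above what it lies on); x along its length towards the catch. It belongs in the round dish.
- pen_tray: shallow open bamboo tray, loose on the counter, 0.45 kg. Outside 130 mm along its x, 180 mm along its y (the long way), 28 mm high; walls and floor 6 mm thick, so inside it is 118 x 168 mm and its floor is 6 mm above the counter. Origin at the centre of its underside, z up. Two markers lie in it side by side along its y.
- stacking_bin: white plastic open stacking bin, loose, 0.25 kg. Outside 125 mm along its x, 165 mm along its y; walls and floor 3 mm thick, inside 119 x 159 mm (lips narrow the mouth to 117 mm in x). Its lowered front wall, at -x, is 32 mm high; back wall and rear of the sides 56 mm. Origin at the centre of its underside, z up. The two rolls lie side by side along its y.
- clip_dish: round white ceramic dish, loose on the counter, 0.5 kg: 144 mm across the rim, 34 mm high, wall 4 mm, slightly flaring; its flat inner floor is about 120 mm across and 5 mm above the counter. Origin at the centre of its underside, z up.
- glass_jar: bystander: square glass jar with its twist lid on, 80 x 80 mm, 112 mm high, standing on the counter beyond the containers; leave it alone. Origin at the centre of its underside, z up.
- bookend: bystander: L-shaped dark metal bookend, foot 85 x 110 mm, upright plate 128 mm high, standing to the robot's right; leave it alone. Origin at the centre of its foot's underside, z up.
There are look-alikes about, which are no part of the job. What is shaped like the tape_narrow but black is not meant.

How it is judged:
By the outcome, as a careful person would: the job done as asked, in the order asked, and still so for the second after the job is handed in, with the robot touching nothing.
It also fails if it takes over 128 s, if anything falls off the work surface, if the arm or the gripper's body presses on something with over 40 N, if the wrist force passes 120 N, or if a joint passes its speed limit or range.

### The arm

A 7-joint arm with a two-finger parallel gripper is mounted at the origin on the work surface. World frame = base frame: x ahead of the robot, y to its left, z up, the work surface at z = 0. Lengths are in m, angles in rad, forces in N, time in s.
With the tool pointing down it reaches from about 0.425 to 0.925 m from the base axis. Payload 6.8 kg.
Tool frame: the origin (TCP) lies midway between the tips of the shut fingers; the grasp point (between the pads) lies 19 mm behind it; z points along the fingers, y is the line along which they close (so a half turn about z gives the same grasp; the last joint's range is limited). The gripper opens to 85 mm and grips with 20 to 120 N. Pads are 22 mm wide; open, the fingers measure 114 mm over their backs; the gripper's body (76 mm by 85 mm) begins 54 mm behind the grasp point. The pads swing forward as they close: fully open they stand 13 mm farther back than shut.
Start: joints at [-1.243, 0.477, 0.022, 1.555, -0.011, 1.109, -0.083], TCP at [0.285, 0.612, 0.231] pointing down, gripper open.
Joint ranges: [-2.96, 2.96], [-0.34, 2.1], [-1.41, 1.46], [0.24, 2.44], [-1.37, 4.51], [0.17, 1.92], [-2.96, 2.96]. Speed limits (rad/s): [2.39, 2.39, 3.14, 3.14, 3.14, 3.14, 3.14].

### API

Orientations are given as [roll, pitch, yaw] about the fixed x, y, z axes, in that order (R = Rz(yaw) Ry(pitch) Rx(roll)).
In Python, from station import readout, vision, arm gives the robot as it stands. The module is installed in compiled form; this text tells all that it offers.
- The arm moves only by the tool jog_arm, never from a script. Its argument "series" is a list of rows, each a list of 4 numbers: the shift along the tool's x, y, z in mm, then the turn about the tool's z in degrees. A call has 1 to 8 rows; each row shifts and turns the commanded pose from where the row before left it, along the tool's axes as they then stand; what a row does not reach is not made up. A row lasts 1/8 s, in which the tool goes at most 62.5 mm and 10.7 degrees, less where a joint would pass 70% of its speed; a pose out of reach is approached as far as the arm can. A call with a gripper value outside its range is refused whole. "hand" is the opening, from -1 (shut) to 1 (fully open), set as the call begins (left out, the last holds). The fingers move at their own pace and stop on an object; "force" is the grip in N (left out, the last holds). Time passes only in rows, so rows that do not move let the fingers close. It gives the time, the measured TCP pose, the force, the opening and the grip force at its end, in the units of the state.
- readout.read_state(): the state, without advancing time (a new reading comes with each control period).
- vision.grab_frame(name): name is "scene" or "top" or "wrist"; returns a dict with "image" (480x640x3 uint8, blue, green, red), "z_map" (480x640 float32, m along the optical axis (not along the pixel's ray), 0 where there is no reading), "camera_matrix" (3x3 intrinsics, pixels), "rvec" (rotation vector, rad) and "tvec" (3), from world to camera coordinates, as OpenCV has them; the wrist camera has in their place "mount" (4x4, takes a point from camera to tool coordinates, whose origin is the TCP and whose axes are the flange's). Camera axes: x right, y down, z forward; pixel columns grow to the right and rows downward; lengths in m; the calibration is good to about 2 mm. A picture is of the moment at which its call begins: read the wrist's pose just before it.
- arm.sign_off(): hands the job in; it is judged then, once.
The state is a dict: "clock": time; "joints": joint angles; "dq": joint speeds; "joint_efforts": joint torques, N m; "ee_pos": TCP position; "tool_rot": TCP orientation; "contact_force": force on the tool from outside, world axes, zero at the start; "torque": the same for the moment, N m; "grip_width": finger opening in m; "grasp_force": force on a finger pad.
Only numpy, scipy, OpenCV 4.12 (cv2) and the standard library are available. Lean on these libraries where they do the work, as an engineer would, in place of code of your own. Each camera call takes 0.05 s, during which the arm holds its last target. There are 200 camera calls.

## Working session

There is one attempt and no reset: what is moved stays moved. The work goes in short steps, Python scripts to look and compute and a tool call to move; the robot and the scene stay as the last step left them, time stands still between calls to the robot, and variables do not carry over. Pictures are saved under pics/ and viewed, at most 14 in all, crops included, and the job is handed in when it is done.

Besides the shell and the picture viewer there is one more tool, called after ">>>" by a JSON object that holds its "method" and its "body". jog_arm: Moves the arm, as the interface text tells. Its arguments: {"type":"object","properties":{"series":{"type":"array"},"hand":{"type":"number"},"force":{"type":"number"}},"required":["series"]}

```bash
mkdir -p pics
python3 - <<'E'
from station import readout, vision
import cv2,numpy as np,pickle
print(readout.read_state())
for n in("scene","top"):
    f=vision.grab_frame(n); cv2.imwrite(f"pics/{n}0.png",f["image"]); pickle.dump(f,open(f"{n}.pkl","wb"))
    R=cv2.Rodrigues(f["rvec"])[0]; print(n,f["camera_matrix"].tolist(),(-R.T@np.ravel(f["tvec"])).round(3),R.round(3).tolist())
E
```

```text
{'clock': 0.0, 'joints': array([-1.24310936,  0.47778953,  0.02236817,  1.55646575, -0.01150732,
        1.10929581, -0.08306383]), 'dq': array([-0.00069553,  0.0005034 ,  0.00039989,  0.00115354, -0.00097627,
       -0.00159444,  0.00148213]), 'joint_efforts': array([ 1.38913429e-04, -5.96446502e+01,  1.60784382e+00, -2.81194371e+01,
        1.24342006e-02,  9.24818247e-03, -5.29479180e-06]), 'ee_pos': array([0.28470946, 0.61135801, 0.23032732]), 'tool_rot': array([-3.13976832e+00,  1.42400510e-04,  2.70583492e+00]), 'contact_force': array([-0.9973205 , -0.94141488,  0.22150002]), 'torque': array([ 0.01682705, -0.01363789, -0.02359879]), 'grasp_force': 0.0, 'grip_width': 0.08515459924178427}
scene [[443.6303405181124, 0.0, 320.7424653735502], [0.0, 443.6303405181124, 232.00620177208478], [0.0, 0.0, 1.0]] [1.    0.683 0.621] [[-0.879, 0.477, -0.0], [0.263, 0.485, -0.834], [-0.398, -0.733, -0.552]]
top [[527.01974322804, 0.0, 322.65153791791386], [0.0, 527.01974322804, 238.7414587088099], [0.0, 0.0, 1.0]] [ 0.342 -0.073  1.061] [[-0.155, -0.988, 0.005], [-0.967, 0.15, -0.206], [0.203, -0.037, -0.978]]
```

View pics/top0.png

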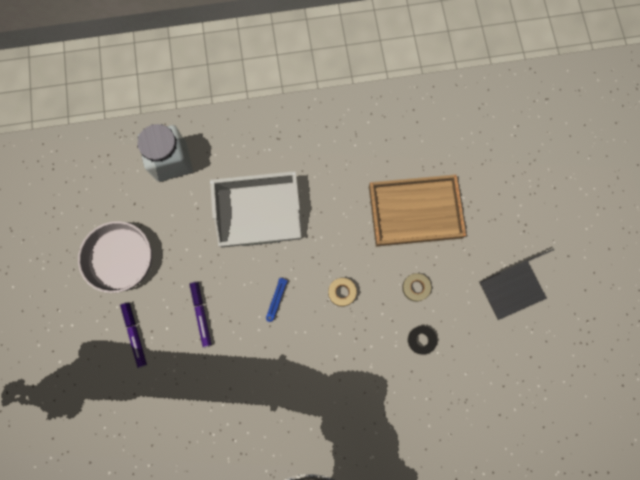

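View pics/scene0.png

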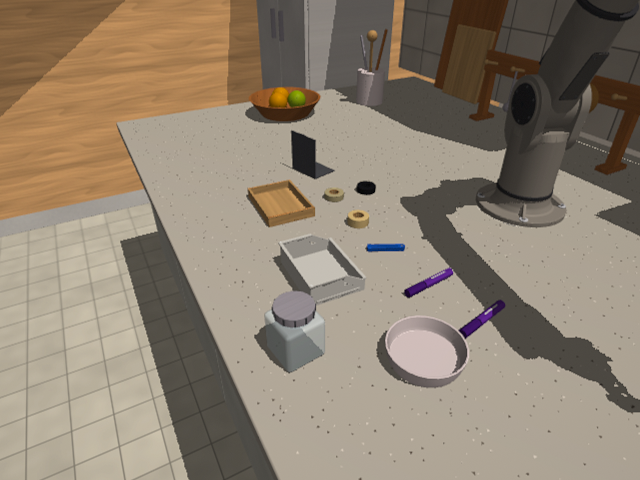

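The top view shows the markers at (133,335) and (201,314), and the blue clip at (277,300). The cream tape is at (343,292) and the dull tape at (417,287). The tray is at (417,210), the bin at (257,210) and the dish at (116,257).

Candidates for each thing:
- **tape_narrow:** (417,287) is dull tan, (423,340) is black and so excluded, (343,292) is cream and so tape_wide.
- **markers:** only the two purple ones.
- **clip:** only the blue bar.

```bash
cat > h.py <<'E'
import cv2,numpy as np,pickle
def cam(f):
    R=cv2.Rodrigues(f["rvec"])[0]; return np.array(f["camera_matrix"]),R,np.ravel(f["tvec"])
def ray(f,uv):
    K,R,t=cam(f); d=R.T@np.linalg.inv(K)@np.array([uv[0],uv[1],1.]); return -R.T@t,d
def onplane(f,uv,z):
    o,d=ray(f,uv); return o+d*(z-o[2])/d[2]
def tri(f,a,g,b):
    o,d=ray(f,a);p,e=ray(g,b); s=np.linalg.lstsq(np.c_[d,-e],p-o,rcond=None)[0]
    A,B=o+d*s[0],p+e*s[1]; return (A+B)/2,np.linalg.norm(A-B)
def cloud(f):
    K,R,t=cam(f); v,u=np.mgrid[:480,:640]; z=f["z_map"]
    P=np.stack([(u-K[0,2])/K[0,0]*z,(v-K[1,2])/K[1,1]*z,z],-1); W=(P-t)@R; W[z==0]=np.nan; return W
def blobs(f,lo,hi,amin=60):
    m=cv2.inRange(cv2.cvtColor(f["image"],cv2.COLOR_BGR2HSV),lo,hi)
    m=cv2.morphologyEx(m,cv2.MORPH_CLOSE,np.ones((5,5)))
    cs=[c for c in cv2.findContours(m,cv2.RETR_EXTERNAL,cv2.CHAIN_APPROX_NONE)[0] if cv2.contourArea(c)>amin]
    return cs
E
python3 - <<'E'
from h import *
T=pickle.load(open("top.pkl","rb"));S=pickle.load(open("scene.pkl","rb"))
for n,f in(("top",T),("scene",S)):
    W=cloud(f); H=np.nan_to_num(W[...,2],nan=-1)
    m=((H>.006)&(H<.16)&(W[...,0]>.25)&(W[...,0]<1)&(abs(W[...,1])<.6)).astype(np.uint8)
    k,l,st,c=cv2.connectedComponentsWithStats(m)
    print(n,"counter z",np.nanmedian(W[330:380,380:400,2]) if n=="top" else "")
    for i in range(1,k):
        if st[i,4]<80: continue
        P=W[l==i].astype(np.float32); (cx,cy),wh,a=cv2.minAreaRect(P[:,:2])
        B=T if n=="top" else S
        print(c[i].round(),st[i,4],"rect",round(cx,3),round(cy,3),np.round(wh,3),round(a,1),"z95",np.percentile(P[:,2],[50,95]).round(3),"mean",P[:,:2].mean(0).round(3),"bgr",B["image"][l==i].mean(0).round())
# two-view triangulation of colour blobs
for nm,lo,hi in(("purple",(120,80,20),(160,255,255)),("blue",(100,120,40),(119,255,255)),("tape",(14,50,90),(32,200,255))):
    for n,f in(("top",T),("scene",S)):
        for c in blobs(f,lo,hi):
            r=cv2.minAreaRect(c); print(nm,n,np.round(r[0],1),np.round(r[1]),cv2.contourArea(c))
E
```

```text
top counter z -0.00019449934939492586Traceback (most recent call last):
  File "<stdin>", line 10, in <module>
cv2.error: OpenCV(4.12.0) /io/opencv/modules/imgproc/src/convhull.cpp:143: error: (-215:Assertion failed) total >= 0 && (depth == CV_32F || depth == CV_32S) in function 'convexHull'
```

Run:
```python
from h import *
T=pickle.load(open("top.pkl","rb"));S=pickle.load(open("scene.pkl","rb"))
for n,f in(("top",T),("scene",S)):
    W=cloud(f); H=np.nan_to_num(W[...,2],nan=-1)
    m=((H>.006)&(H<.16)&(W[...,0]>.25)&(W[...,0]<1)&(abs(W[...,1])<.6)).astype(np.uint8)
    k,l,st,c=cv2.connectedComponentsWithStats(m)
    for i in range(1,k):
        if st[i,4]<80: continue
        P=np.ascontiguousarray(W[l==i],np.float32); (cx,cy),wh,a=cv2.minAreaRect(np.ascontiguousarray(P[:,:2]))
        print(n,c[i].round(),st[i,4],"rect",round(cx,3),round(cy,3),np.round(wh,3),round(a,1),"z",np.percentile(P[:,2],[50,95]).round(3),"bgr",f["image"][l==i].mean(0).round())
for nm,lo,hi in(("purple",(120,80,20),(160,255,255)),("blue",(100,120,40),(119,255,255)),("tape",(14,50,90),(32,200,255))):
    for n,f in(("top",T),("scene",S)):
        for c in blobs(f,lo,hi):
            r=cv2.minAreaRect(c); print(nm,n,np.round(r[0],1),np.round(r[1]),cv2.contourArea(c))
```

```text
top [164. 152.] 2366 rect 0.776 0.178 [0.081 0.081] 8.6 z [0.09  0.113] bgr [111. 112. 114.]
top [252. 202.] 1811 rect 0.636 0.012 [0.172 0.134] 86.9 z [0.035 0.057] bgr [129. 137. 140.]
top [417. 210.] 3209 rect 0.59 -0.31 [0.182 0.133] 86.3 z [0.009 0.029] bgr [ 85. 122. 154.]
top [107. 254.] 1401 rect 0.585 0.301 [0.143 0.142] 87.0 z [0.024 0.035] bgr [107. 111. 119.]
top [517. 265.] 140 rect 0.439 -0.464 [0.005 0.112] 14.3 z [0.127 0.131] bgr [74. 79. 82.]
top [416. 287.] 520 rect 0.435 -0.281 [0.055 0.054] 76.9 z [0.019 0.022] bgr [108. 139. 152.]
top [276. 299.] 353 rect 0.453 -0.0 [0.017 0.09 ] 62.4 z [0.011 0.014] bgr [138.  81.  61.]
top [342. 291.] 516 rect 0.448 -0.132 [0.053 0.055] 80.8 z [0.024 0.028] bgr [119. 161. 184.]
top [200. 314.] 628 rect 0.448 0.151 [0.13  0.018] 5.6 z [0.015 0.02 ] bgr [94. 55. 76.]
top [133. 334.] 665 rect 0.428 0.285 [0.13  0.019] 10.6 z [0.016 0.02 ] bgr [72. 38. 55.]
top [422. 340.] 547 rect 0.331 -0.272 [0.054 0.055] 38.5 z [0.019 0.021] bgr [45. 49. 52.]
scene [303. 153.] 893 rect 0.442 -0.464 [0.011 0.116] 14.7 z [0.069 0.123] bgr [34. 3
[... 684 characters left out ...]
 342.] 2629 rect 0.521 0.272 [0.285 0.143] 24.0 z [0.019 0.033] bgr [117. 107. 123.]
purple top [132.8 334.4] [64. 10.] 512.0
purple top [200.1 313.9] [64.  9.] 464.0
purple scene [482.6 317.9] [10. 52.] 458.5
purple scene [428.4 282.2] [ 9. 52.] 385.0
blue top [275.9 299.6] [ 7. 44.] 258.5
blue scene [385.5 247. ] [ 6. 37.] 217.5
tape top [342.5 291.5] [29. 29.] 671.5
tape top [416.8 286.8] [28. 28.] 622.5
tape top [417.1 209.7] [66. 94.] 5851.5
tape scene [358.5 218.5] [19. 21.] 318.0
tape scene [333.5 194. ] [14. 19.] 212.5
tape scene [281.4 201.9] [44. 62.] 1975.0
tape scene [300.7  97.9] [17. 39.] 78.0
tape scene [413.6  41.2] [48. 81.] 983.5
tape scene [134.  109.5] [268. 219.] 40806.0
```

Run:
```python
from h import *
T=pickle.load(open("top.pkl","rb"));S=pickle.load(open("scene.pkl","rb"))
a=cv2.resize(T["image"][255:370,240:460],None,fx=3.6,fy=2.6*1.38,interpolation=cv2.INTER_CUBIC)[:,:800]
cv2.imwrite("pics/crop1.png",a)
for n,f in(("top",T),("scene",S)):
  W=cloud(f)
  box=(W[...,0]>.55)&(W[...,0]<.73)&(abs(W[...,1]-.012)<.1)
  for lo,hi in((.001,.006),(.028,.036),(.052,.062)):
    P=W[box&(W[...,2]>lo)&(W[...,2]<hi)]; q=cv2.minAreaRect(np.ascontiguousarray(P[:,:2],np.float32))
    print(n,"bin",lo,len(P),np.round(q[0],3),np.round(q[1],3),round(q[2],1),P.min(0).round(3),P.max(0).round(3))
print("tri clip",tri(T,(275.9,299.6),S,(385.5,247)))
```

```text
top bin 0.001 3418 [0.64  0.012] [0.2  0.18] 89.9 [ 0.55  -0.088  0.001] [0.73  0.112 0.006]
top bin 0.028 434 [0.633 0.011] [0.164 0.127] 87.2 [ 0.567 -0.069  0.028] [0.699 0.096 0.036]
top bin 0.052 576 [0.658 0.01 ] [0.171 0.088] 87.0 [ 0.61  -0.077  0.052] [0.705 0.097 0.06 ]
scene bin 0.001 1082 [0.639 0.018] [0.183 0.181] 88.8 [ 0.55  -0.074  0.001] [0.729 0.111 0.006]
scene bin 0.028 520 [0.635 0.011] [0.167 0.13 ] 87.4 [ 0.568 -0.074  0.028] [0.703 0.096 0.036]
scene bin 0.052 401 [0.661 0.009] [0.176 0.085] 87.7 [ 0.615 -0.08   0.052] [0.706 0.097 0.057]
tri clip (array([ 0.45294509, -0.00135059,  0.00706662]), np.float64(0.0007169447882822054))
```

View pics/crop1.png

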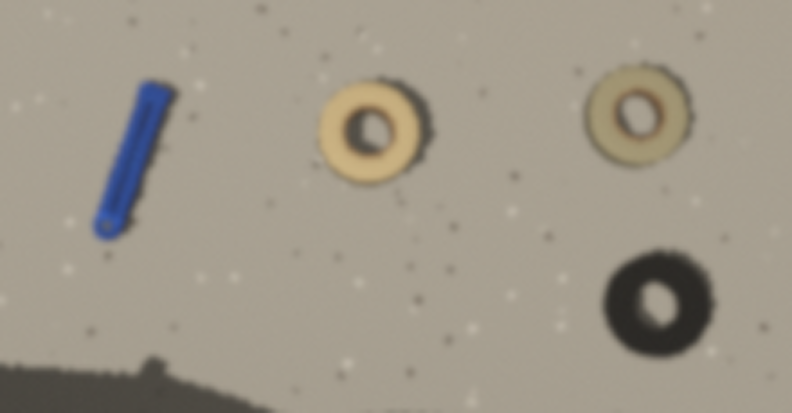

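>>> {"method": "jog_arm", "body": {"series": [[0,0,0,-10],[0,0,0,-10],[0,0,0,-10],[0,0,0,-5.5]], "hand": 1, "force": 30}}

```text
clock: 0.6
ee_pos: [0.2849, 0.6116, 0.2307]
tool_rot: [-3.141, -0.001, -2.954]
contact_force: [0.4, -0.5, -0.1]
grip_width: 0.0854
grasp_force: 0.0
```

The crop shows the clip at (135,160), the cream tape at (370,132), the dull tan tape at (638,115) and the black look-alike at (658,303), which is excluded. The choice holds.

```bash
cat > d.py <<'E'
import sys,numpy as np
from station import readout
# usage: d.py x y z axisdeg -> tool-frame move in mm (at current yaw, move first), then turn
s=readout.read_state(); p=s["ee_pos"]; yaw=s["tool_rot"][2]
x,y,z=map(float,sys.argv[1:4]); d=np.array([x,y,z])-p
c,q=np.cos(yaw),np.sin(yaw)
print("tool mm",np.round(1000*np.array([c*d[0]+q*d[1],q*d[0]-c*d[1],-d[2]]),1))
if len(sys.argv)>4:
    e=float(sys.argv[4])-np.degrees(yaw); e=(e+90)%180-90; print("turn",round(-e,1))
print("j",s["joints"].round(2))
E
python3 d.py .428 .285 .1 10.6
```

```text
tool mm [ -79.6 -347.5  130.7]
turn 0.2
j [-1.15  0.48 -0.11  1.55  0.06  1.12  0.49]
```

>>> {"method": "jog_arm", "body": {"series": [[-10,-44,10,0],[-10,-44,10,0],[-10,-44,15,0],[-10,-44,15,0],[-10,-44,20,0],[-10,-44,20,0],[-10,-44,20,0],[-10,-40,20,0]]}}

```text
clock: 1.6
ee_pos: [0.4275, 0.2826, 0.1006]
tool_rot: [-3.141, -0.0, -2.958]
contact_force: [0.2, 2.0, 0.7]
grip_width: 0.0854
grasp_force: 0.0
```

```bash
python3 d.py .428 .285 .003 10.6
python3 - <<'E'
from station import vision
import cv2; cv2.imwrite("pics/w1.png",vision.grab_frame("wrist")["image"])
E
```

```text
tool mm [-0.9  2.3 97.6]
turn -0.1
j [-0.67  0.39 -0.04  2.05  0.02  0.7   1.03]
```

View pics/w1.png

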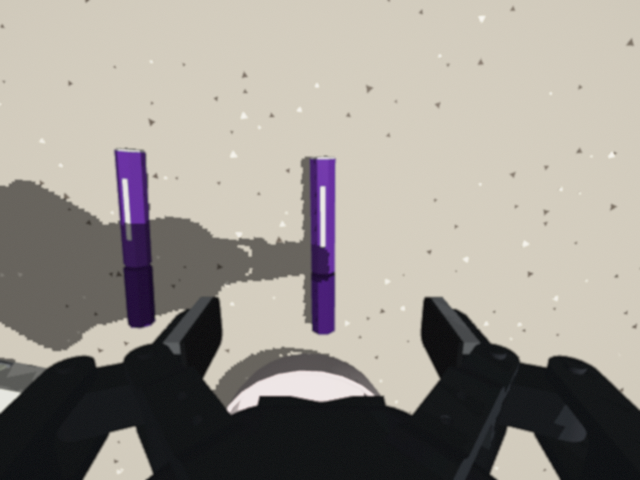

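The marker is centred between the fingers (col 322, rows 157–333) and aligned, so I'll descend.

>>> {"method": "jog_arm", "body": {"series": [[-1,2,20,0],[0,0,25,0],[0,0,22,0],[0,0,18,0],[0,0,10,0],[0,0,3,0],[0,0,0,0]]}}

```text
clock: 2.52
ee_pos: [0.428, 0.2867, 0.0036]
tool_rot: [3.141, 0.0, -2.958]
contact_force: [0.6, -0.2, 0.5]
grip_width: 0.0855
grasp_force: 0.0
```

>>> {"method": "jog_arm", "body": {"series": [[0,0,0,0],[0,0,0,0],[0,0,0,0],[0,0,0,0],[0,0,0,0],[0,0,0,0]], "hand": -1, "force": 30}}

```text
clock: 3.28
ee_pos: [0.4279, 0.2866, 0.0036]
tool_rot: [3.141, 0.0, -2.958]
contact_force: [-1.0, -0.4, 4.8]
grip_width: 0.0171
grasp_force: 31.7
```

>>> {"method": "jog_arm", "body": {"series": [[0,0,-15,0],[0,0,-30,0],[0,0,-40,10],[0,0,-40,10],[0,0,-20,10],[0,0,0,10],[0,0,0,10],[0,0,0,10]]}}

```text
clock: 4.28
ee_pos: [0.4276, 0.2866, 0.1491]
tool_rot: [3.141, -0.0, 2.273]
contact_force: [0.7, 0.5, 0.4]
grip_width: 0.0172
grasp_force: 31.0
```

>>> {"method": "jog_arm", "body": {"series": [[0,0,0,10],[0,0,0,10],[0,0,0,10],[0,0,0,10],[0,0,0,4]]}}

```text
clock: 4.9
ee_pos: [0.4276, 0.2867, 0.149]
tool_rot: [-3.142, -0.001, 1.507]
contact_force: [0.6, 0.4, -0.4]
grip_width: 0.0168
grasp_force: 31.0
```

```bash
python3 d.py .566 -.3085 .15 86.4
```

```text
tool mm [-585.1  176.1   -1. ]
turn -0.1
j [-1.02  0.33  0.37  2.04 -0.16  0.8  -0.61]
```

>>> {"method": "jog_arm", "body": {"series": [[-25,8,0,0],[-42,12,0,0],[-42,12,0,0],[-42,12,0,0],[-42,12,0,0],[-42,12,0,0],[-42,12,0,0],[-42,12,0,0]]}}

```text
clock: 5.9
ee_pos: [0.5005, -0.0385, 0.149]
tool_rot: [3.141, -0.001, 1.511]
contact_force: [0.9, 0.4, -0.7]
grip_width: 0.0172
grasp_force: 31.0
```

>>> {"method": "jog_arm", "body": {"series": [[-42,14,0,0],[-42,14,0,0],[-42,14,0,0],[-42,14,0,0],[-42,14,0,0],[-40,14,0,0],[-16,0,0,0],[0,0,0,0]]}}

```text
clock: 6.9
ee_pos: [0.5672, -0.3088, 0.1485]
tool_rot: [-3.141, -0.0, 1.508]
contact_force: [-0.0, -0.3, 0.3]
grip_width: 0.0171
grasp_force: 31.0
```

```bash
python3 d.py .566 -.3085 .01 86.4
```

```text
tool mm [  0.2  -1.2 138.5]
turn 0.0
j [ 0.05  0.56  0.5   1.73 -0.32  0.94  0.61]
```

>>> {"method": "jog_arm", "body": {"series": [[0,-1,25,0],[0,0,35,0],[0,0,35,0],[0,0,22,0],[0,0,13,0],[0,0,7,0],[0,0,1,0],[0,0,0,0]]}}

```text
clock: 7.9
ee_pos: [0.5676, -0.3083, 0.0111]
tool_rot: [3.14, 0.0, 1.51]
contact_force: [-0.5, 0.7, 0.4]
grip_width: 0.0173
grasp_force: 31.0
```

>>> {"method": "jog_arm", "body": {"series": [[0,0,0,0],[0,0,0,0],[0,0,0,0],[0,0,-15,0],[0,0,-40,0],[0,0,-50,0],[0,0,-30,0]], "hand": -0.34}}

```text
clock: 8.78
ee_pos: [0.5679, -0.3088, 0.1491]
tool_rot: [3.138, 0.001, 1.51]
contact_force: [0.5, 0.4, -0.1]
grip_width: 0.0284
grasp_force: 0.0
```

```bash
python3 d.py .4485 .1515 .14 5.2
```

```text
tool mm [ 452.2 -147.3    9.1]
turn 81.3
j [ 0.04  0.55  0.5   1.73 -0.32  0.93  0.62]
```

>>> {"method": "jog_arm", "body": {"series": [[25,-8,0,0],[46,-15,0,0],[46,-15,0,0],[46,-15,0,0],[46,-15,0,0],[46,-15,0,0],[46,-15,0,0],[46,-15,0,0]], "hand": 1}}

```text
clock: 9.78
ee_pos: [0.4751, 0.0466, 0.1463]
tool_rot: [3.14, -0.001, 1.51]
contact_force: [-0.4, 0.4, -0.1]
grip_width: 0.0852
grasp_force: 0.0
```

>>> {"method": "jog_arm", "body": {"series": [[46,-15,0,0],[42,-14,0,0],[17,-5,0,10.3],[0,0,0,10.3],[0,0,0,10.3],[0,0,0,10.3],[0,0,0,10],[0,0,0,10]]}}

```text
clock: 10.78
ee_pos: [0.4479, 0.1521, 0.1462]
tool_rot: [-3.141, -0.001, 0.436]
contact_force: [-0.2, -0.0, 0.7]
grip_width: 0.0855
grasp_force: 0.0
```

>>> {"method": "jog_arm", "body": {"series": [[0,0,0,10],[0,0,0,10],[0,0,0,0]]}}

```text
clock: 11.15
ee_pos: [0.4479, 0.1522, 0.146]
tool_rot: [-3.141, -0.001, 0.094]
contact_force: [0.0, 0.1, -0.2]
grip_width: 0.0853
grasp_force: 0.0
```

```bash
python3 d.py .4485 .1515 .003 5.2;python3 - <<'E'
from station import vision
import cv2; cv2.imwrite("pics/w2.png",vision.grab_frame("wrist")["image"])
E
```

```text
tool mm [  0.6   0.8 143. ]
turn 0.2
j [-1.1   0.33  0.78  2.15 -0.32  0.78 -1.6 ]
```

View pics/w2.png

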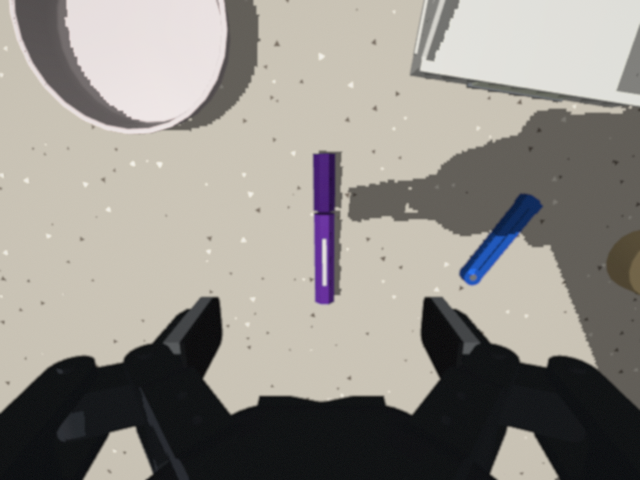

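Marker b stands at col 324, rows 152–303, centred and upright between the fingers.

>>> {"method": "jog_arm", "body": {"series": [[1,1,20,0],[0,0,40,0],[0,0,36,0],[0,0,25,0],[0,0,16,0],[0,0,5,0],[0,0,0,0]]}}

```text
clock: 12.08
ee_pos: [0.4492, 0.1513, 0.0037]
tool_rot: [-3.141, -0.001, 0.093]
contact_force: [-0.3, 0.1, 0.3]
grip_width: 0.0852
grasp_force: 0.0
```

>>> {"method": "jog_arm", "body": {"series": [[0,0,0,0],[0,0,0,0],[0,0,0,0],[0,0,0,0],[0,0,0,0],[0,0,0,0]], "hand": -1}}

```text
clock: 12.82
ee_pos: [0.4489, 0.1514, 0.0036]
tool_rot: [-3.141, -0.0, 0.093]
contact_force: [-0.8, 0.4, 5.9]
grip_width: 0.017
grasp_force: 32.2
```

>>> {"method": "jog_arm", "body": {"series": [[0,0,-15,0],[0,0,-30,0],[0,0,-40,-10],[0,0,-40,-10],[0,0,-20,-10],[0,0,0,-10],[0,0,0,-10],[0,0,0,-10]]}}

```text
clock: 13.82
ee_pos: [0.4487, 0.1509, 0.1491]
tool_rot: [3.141, -0.0, 1.145]
contact_force: [0.3, -0.6, 0.3]
grip_width: 0.0173
grasp_force: 31.5
```

>>> {"method": "jog_arm", "body": {"series": [[0,0,0,-10],[0,0,0,-10],[0,0,0,-1],[0,0,0,0]]}}

```text
clock: 14.32
ee_pos: [0.4488, 0.151, 0.1486]
tool_rot: [3.141, -0.0, 1.503]
contact_force: [0.8, 1.9, -0.7]
grip_width: 0.017
grasp_force: 31.5
```

```bash
python3 d.py .614 -.3115 .15 86.4
```

```text
tool mm [-450.3  196.    -1.4]
turn -0.3
j [-0.83  0.27  0.44  2.13 -0.16  0.78 -0.36]
```

>>> {"method": "jog_arm", "body": {"series": [[-25,11,0,0],[-42,18,0,0],[-42,18,0,0],[-42,18,0,0],[-42,18,0,0],[-42,18,0,0],[-42,18,0,0],[-42,18,0,0]]}}

```text
clock: 15.32
ee_pos: [0.5654, -0.1772, 0.1483]
tool_rot: [-3.141, 0.0, 1.504]
contact_force: [1.1, -0.2, -0.5]
grip_width: 0.0172
grasp_force: 31.5
```

>>> {"method": "jog_arm", "body": {"series": [[-42,18,0,0],[-42,18,0,0],[-34,15,0,0],[-13,8,0,0],[0,0,0,0]]}}

```text
clock: 15.95
ee_pos: [0.6156, -0.3105, 0.148]
tool_rot: [-3.141, 0.0, 1.505]
contact_force: [-0.4, 0.5, 0.1]
grip_width: 0.0168
grasp_force: 31.5
```

```bash
python3 d.py .614 -.3115 .0105 86.4
```

```text
tool mm [ -1.1  -1.5 137.5]
turn -0.2
j [ 0.05  0.62  0.49  1.62 -0.34  0.99  0.58]
```

>>> {"method": "jog_arm", "body": {"series": [[-1,-1,25,0],[0,0,35,0],[0,0,35,0],[0,0,22,0],[0,0,13,0],[0,0,6,0],[0,0,1,0],[0,0,0,0]]}}

```text
clock: 16.95
ee_pos: [0.6151, -0.3118, 0.0122]
tool_rot: [3.14, 0.0, 1.507]
contact_force: [0.6, -0.1, -0.6]
grip_width: 0.0168
grasp_force: 31.5
```

>>> {"method": "jog_arm", "body": {"series": [[0,0,0,0],[0,0,0,0],[0,0,0,0],[0,0,-15,0],[0,0,-40,0],[0,0,-50,0],[0,0,-30,-1],[0,0,0,0]], "hand": -0.34}}

```text
clock: 17.95
ee_pos: [0.6163, -0.3127, 0.1506]
tool_rot: [3.135, 0.002, 1.524]
contact_force: [-0.1, 0.0, -0.6]
grip_width: 0.0281
grasp_force: 0.0
```

```bash
python3 d.py .4485 -.1325 .14 87.3;python3 - <<'E'
from station import vision
import cv2; cv2.imwrite("pics/w3.png",vision.grab_frame("wrist")["image"])
E
```

```text
tool mm [ 172.1 -176.    10.6]
turn 0.0
j [ 0.05  0.62  0.49  1.62 -0.34  0.98  0.6 ]
```

View pics/w3.png

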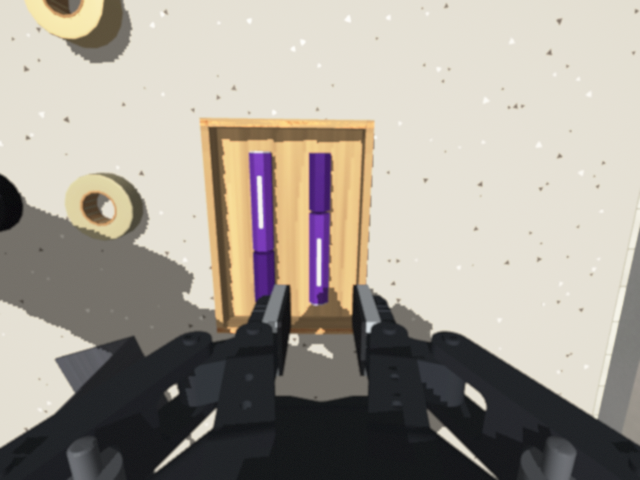

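Both markers lie flat in the tray: a at cols 250–274 and b at cols 308–330, clear of the walls. Next is tape_wide.

>>> {"method": "jog_arm", "body": {"series": [[20,-20,0,0],[30,-31,0,0],[36,-37,0,0],[36,-37,0,0],[32,-33,0,0],[18,-18,10,0],[0,0,0,0]], "hand": 1}}

```text
clock: 18.88
ee_pos: [0.4444, -0.1296, 0.1351]
tool_rot: [-3.138, -0.001, 1.526]
contact_force: [-0.1, -0.8, 0.2]
grip_width: 0.0855
grasp_force: 0.0
```

```bash
python3 d.py .4485 -.1325 .002 87.3
```

```text
tool mm [ -2.7   4.3 133.1]
turn 0.2
j [-0.3   0.29  0.53  2.16 -0.21  0.74  0.33]
```

>>> {"method": "jog_arm", "body": {"series": [[-3,3,25,0],[0,0,35,0],[0,0,32,0],[0,0,24,0],[0,0,13,0],[0,0,4,0],[0,0,0,0]]}}

```text
clock: 19.75
ee_pos: [0.45, -0.1348, 0.0036]
tool_rot: [3.141, 0.0, 1.524]
contact_force: [0.2, -0.2, -0.0]
grip_width: 0.085
grasp_force: 0.0
```

>>> {"method": "jog_arm", "body": {"series": [[0,0,0,0],[0,0,0,0],[0,0,0,0],[0,0,0,0],[0,0,0,0]], "hand": -1, "force": 35}}

```text
clock: 20.38
ee_pos: [0.4501, -0.1345, 0.0043]
tool_rot: [3.14, -0.0, 1.524]
contact_force: [-2.3, 0.7, 8.9]
grip_width: 0.0541
grasp_force: 35.3
```

>>> {"method": "jog_arm", "body": {"series": [[0,0,-15,0],[0,0,-30,0],[0,0,-40,0],[0,0,-40,0],[0,0,-20,0],[0,0,0,0]]}}

```text
clock: 21.12
ee_pos: [0.4507, -0.1345, 0.1502]
tool_rot: [3.137, -0.001, 1.524]
contact_force: [-0.2, 0.2, -0.7]
grip_width: 0.0544
grasp_force: 37.5
```

```bash
python3 d.py .634 .049 .15 87.3
```

```text
tool mm [191.8 174.6   0.2]
turn 0.0
j [-0.32  0.27  0.56  2.14 -0.21  0.78  0.33]
```

>>> {"method": "jog_arm", "body": {"series": [[20,18,0,0],[34,31,0,0],[40,36,0,0],[40,36,0,0],[34,32,0,0],[20,20,0,0],[4,4,0,0],[0,0,0,0]]}}

```text
clock: 22.12
ee_pos: [0.6344, 0.0482, 0.1474]
tool_rot: [-3.14, 0.001, 1.524]
contact_force: [0.1, -0.1, -0.3]
grip_width: 0.0545
grasp_force: 37.5
```

```bash
python3 d.py .636 .049 .008 87.3
python3 - <<'E'
from station import vision
import cv2; cv2.imwrite("pics/w4.png",vision.grab_frame("wrist")["image"])
E
```

```text
tool mm [  0.9   1.6 139.4]
turn -0.0
j [-0.52  0.54  0.48  1.75 -0.3   0.92  0.04]
```

View pics/w4.png

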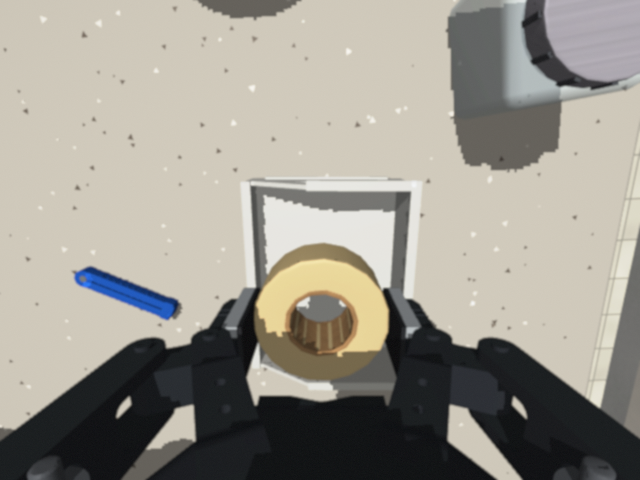

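The roll is held at (322,315) over the bin, whose floor spans cols 262–395. The +y spot is clear.

>>> {"method": "jog_arm", "body": {"series": [[1,3,25,0],[0,0,35,0],[0,0,32,0],[0,0,22,0],[0,0,14,0],[0,0,8,0],[0,0,3,0],[0,0,0,0]]}}

```text
clock: 23.18
ee_pos: [0.6388, 0.05, 0.0098]
tool_rot: [3.141, -0.0, 1.524]
contact_force: [0.9, -0.6, -0.7]
grip_width: 0.0542
grasp_force: 37.5
```

>>> {"method": "jog_arm", "body": {"series": [[0,0,0,0],[0,0,0,0],[0,0,0,0],[0,0,-15,0],[0,0,-40,0],[0,0,-50,0],[0,0,-35,0],[0,0,0,0]], "hand": 0.55}}

```text
clock: 24.18
ee_pos: [0.6407, 0.0498, 0.1537]
tool_rot: [3.135, -0.002, 1.524]
contact_force: [0.7, 1.2, 0.3]
grip_width: 0.0661
grasp_force: 0.0
```

```bash
python3 d.py .436 -.2805 .14 87.3
```

```text
tool mm [-339.5 -189.    13.7]
turn 0.0
j [-0.52  0.54  0.48  1.74 -0.3   0.93  0.04]
```

>>> {"method": "jog_arm", "body": {"series": [[-25,-14,0,0],[-45,-25,0,0],[-50,-28,0,0],[-50,-28,0,0],[-50,-28,0,0],[-50,-28,0,0],[-44,-24,0,0],[-22,-12,10,0]], "hand": 1}}

```text
clock: 25.18
ee_pos: [0.4339, -0.2796, 0.1396]
tool_rot: [3.141, 0.001, 1.52]
contact_force: [1.1, 0.6, -0.1]
grip_width: 0.0854
grasp_force: 0.0
```

>>> {"method": "jog_arm", "body": {"series": [[-3,-2,4,0],[0,0,0,0]]}}

```text
clock: 25.42
ee_pos: [0.4339, -0.2789, 0.1348]
tool_rot: [-3.141, -0.001, 1.525]
contact_force: [0.2, -0.4, 1.0]
grip_width: 0.0854
grasp_force: 0.0
```

```bash
python3 d.py .436 -.2805 .0015 87.3
python3 - <<'E'
from station import vision
import cv2; cv2.imwrite("pics/w5.png",vision.grab_frame("wrist")["image"])
E
```

```text
tool mm [ -1.5   2.2 133.3]
turn 0.1
j [ 0.    0.38  0.56  2.05 -0.28  0.79  0.68]
```

View pics/w5.png

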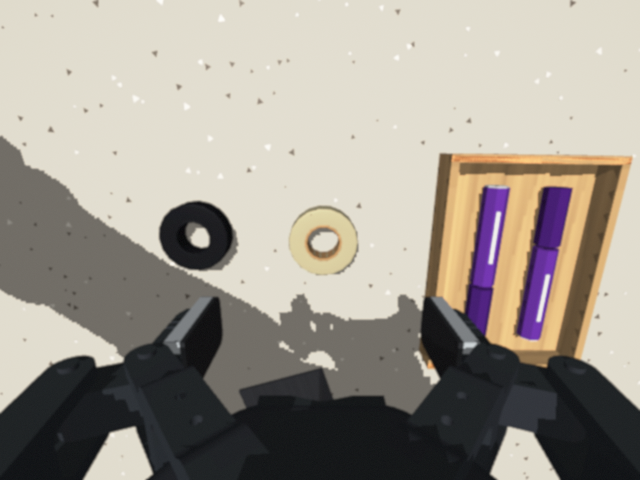

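The dull roll is at (323,240), centred. The black one at (196,235) and the tray wall at col 440 both clear the fingers.

>>> {"method": "jog_arm", "body": {"series": [[-1,2,25,0],[0,0,35,0],[0,0,32,0],[0,0,24,0],[0,0,13,0],[0,0,5,0],[0,0,0,0]]}}

```text
clock: 26.35
ee_pos: [0.4362, -0.2809, 0.0016]
tool_rot: [3.141, 0.0, 1.525]
contact_force: [0.6, 0.2, 0.5]
grip_width: 0.0853
grasp_force: 0.0
```

>>> {"method": "jog_arm", "body": {"series": [[0,0,0,0],[0,0,0,0],[0,0,0,0],[0,0,0,0],[0,0,0,0]], "hand": -1}}

```text
clock: 26.98
ee_pos: [0.4362, -0.2812, 0.0022]
tool_rot: [3.14, 0.0, 1.524]
contact_force: [-0.5, 1.5, 5.9]
grip_width: 0.0537
grasp_force: 36.1
```

>>> {"method": "jog_arm", "body": {"series": [[0,0,-15,0],[0,0,-30,0],[0,0,-40,0],[0,0,-40,0],[0,0,-20,0],[0,0,0,0]]}}

```text
clock: 27.72
ee_pos: [0.4367, -0.2815, 0.1484]
tool_rot: [3.137, 0.001, 1.524]
contact_force: [0.9, -0.7, 0.2]
grip_width: 0.0537
grasp_force: 37.6
```

```bash
python3 d.py .634 -.027 .15 87.3
python3 - <<'E'
from station import vision
from h import *
f=vision.grab_frame("top"); W=cloud(f)
b=blobs(f,(14,50,90),(32,200,255))
for c in b:
    m=np.zeros((480,640),np.uint8); cv2.drawContours(m,[c],-1,1,-1); P=W[m>0]; q=cv2.minEnclosingCircle(c)
    print(np.round(q[0]),q[1],np.nanmedian(P,0).round(3),onplane(f,q[0],.028).round(3))
E
```

```text
tool mm [263.5 185.1  -1.6]
turn 0.0
j [-0.02  0.36  0.58  2.04 -0.28  0.81  0.68]
[422. 276.] 12.510096549987793 [ 0.435 -0.261  0.165] [ 0.451 -0.293  0.028]
[237. 213.] 14.792922019958496 [0.639 0.052 0.026] [0.636 0.051 0.028]
[415. 209.] 53.91395568847656 [ 0.607 -0.297  0.007] [ 0.588 -0.307  0.028]
```

tape_wide lies in the bin at (.637,.051) with its top at about 27 mm, so it is flat.

>>> {"method": "jog_arm", "body": {"series": [[20,14,0,0],[42,30,0,0],[50,35,0,0],[50,35,0,0],[50,35,0,0],[38,27,0,0],[14,10,0,0],[0,0,0,0]]}}

```text
clock: 28.78
ee_pos: [0.6334, -0.0253, 0.145]
tool_rot: [-3.14, 0.001, 1.526]
contact_force: [1.0, -0.3, 0.8]
grip_width: 0.054
grasp_force: 37.6
```

```bash
python3 d.py .635 -.026 .007 87.3
```

```text
tool mm [ -0.6   1.6 138. ]
turn 0.1
j [-0.42  0.54  0.51  1.76 -0.32  0.92  0.17]
```

Release, then on to the clip at (.4535,-.001) with its axis at 152.5°.

>>> {"method": "jog_arm", "body": {"series": [[0,1,25,0],[0,0,35,0],[0,0,32,0],[0,0,22,0],[0,0,14,0],[0,0,8,0],[0,0,2,0],[0,0,0,0]]}}

```text
clock: 29.78
ee_pos: [0.6353, -0.026, 0.0089]
tool_rot: [3.141, -0.0, 1.524]
contact_force: [0.8, 0.2, 0.5]
grip_width: 0.0537
grasp_force: 37.6
```

>>> {"method": "jog_arm", "body": {"series": [[0,0,0,0],[0,0,0,0],[0,0,0,0],[0,0,-15,0],[0,0,-40,0],[0,0,-50,0],[0,0,-35,0],[0,0,0,0]], "hand": 0.55}}

```text
clock: 30.78
ee_pos: [0.6371, -0.0264, 0.1526]
tool_rot: [3.135, -0.001, 1.524]
contact_force: [0.4, 0.5, 0.7]
grip_width: 0.066
grasp_force: 0.0
```

```bash
python3 d.py .4535 -.001 .14 152.5
```

```text
tool mm [  16.8 -184.6   12.6]
turn -65.2
j [-0.43  0.54  0.52  1.75 -0.32  0.93  0.17]
```

>>> {"method": "jog_arm", "body": {"series": [[3,-25,0,0],[4,-42,0,0],[4,-46,0,0],[4,-42,0,0],[2,-27,10,0],[0,0,0,-10],[0,0,0,-10],[0,0,0,-10]], "hand": 1}}

```text
clock: 31.78
ee_pos: [0.4532, -0.0005, 0.138]
tool_rot: [-3.141, -0.0, 2.054]
contact_force: [-0.3, 0.9, 0.4]
grip_width: 0.0855
grasp_force: 0.0
```

>>> {"method": "jog_arm", "body": {"series": [[0,0,0,-10],[0,0,0,-10],[0,0,0,-10],[0,0,0,-5],[0,0,0,0]]}}

```text
clock: 32.4
ee_pos: [0.4534, -0.0007, 0.1381]
tool_rot: [-3.141, -0.001, 2.658]
contact_force: [-0.6, 0.2, 0.7]
grip_width: 0.0852
grasp_force: 0.0
```

```bash
python3 d.py .4535 -.001 .002 152.5
python3 - <<'E'
from station import vision
import cv2; cv2.imwrite("pics/w6.png",vision.grab_frame("wrist")["image"])
E
```

```text
tool mm [ -0.3  -0.2 136.1]
turn -0.2
j [-0.41  0.25  0.32  2.17 -0.11  0.74  1.07]
```

View pics/w6.png

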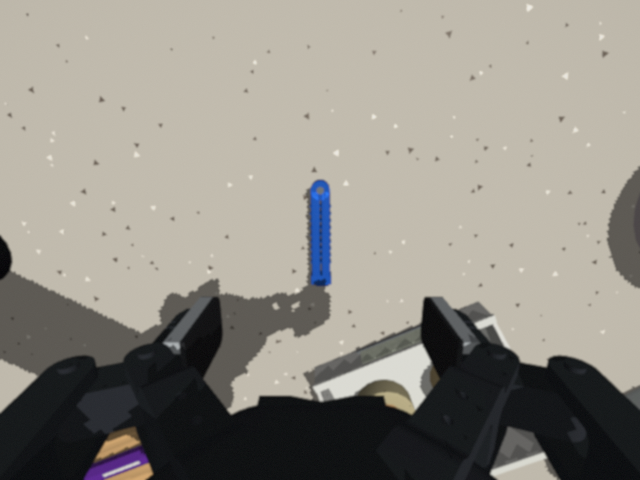

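The clip is at (320,232), centred and vertical in the image.

>>> {"method": "jog_arm", "body": {"series": [[0,0,25,0],[0,0,35,0],[0,0,34,0],[0,0,24,0],[0,0,13,0],[0,0,5,0],[0,0,0,0]]}}

```text
clock: 33.33
ee_pos: [0.4541, -0.0006, 0.0026]
tool_rot: [3.141, 0.0, 2.658]
contact_force: [0.2, -0.2, -0.2]
grip_width: 0.0857
grasp_force: 0.0
```

>>> {"method": "jog_arm", "body": {"series": [[0,0,0,0],[0,0,0,0],[0,0,0,0],[0,0,0,0],[0,0,0,0],[0,0,0,0]], "hand": -1, "force": 30}}

```text
clock: 34.08
ee_pos: [0.454, -0.0004, 0.0026]
tool_rot: [3.141, 0.0, 2.659]
contact_force: [-1.5, 0.6, 5.9]
grip_width: 0.0143
grasp_force: 31.2
```

>>> {"method": "jog_arm", "body": {"series": [[0,0,-15,0],[0,0,-30,0],[0,0,-40,0],[0,0,-40,0],[0,0,-20,0],[0,0,0,0]]}}

```text
clock: 34.83
ee_pos: [0.4549, -0.0004, 0.1492]
tool_rot: [3.139, 0.003, 2.659]
contact_force: [-0.9, 0.8, -0.5]
grip_width: 0.0146
grasp_force: 30.5
```

```bash
python3 d.py .585 .301 .15
```

```text
tool mm [ 24.8 327.3  -0.8]
j [-0.44  0.23  0.35  2.17 -0.11  0.76  1.07]
```

>>> {"method": "jog_arm", "body": {"series": [[2,25,0,0],[3,42,0,0],[4,48,0,0],[4,48,0,0],[4,48,0,0],[4,48,0,0],[3,40,0,0],[1,20,0,0]]}}

```text
clock: 35.83
ee_pos: [0.5792, 0.2962, 0.1456]
tool_rot: [-3.14, -0.002, 2.661]
contact_force: [0.3, -0.0, -0.8]
grip_width: 0.0145
grasp_force: 30.5
```

>>> {"method": "jog_arm", "body": {"series": [[0,6,0,0],[0,0,0,0]]}}

```text
clock: 36.08
ee_pos: [0.5822, 0.298, 0.1464]
tool_rot: [-3.14, -0.001, 2.658]
contact_force: [-0.2, -1.5, -0.5]
grip_width: 0.0147
grasp_force: 30.5
```

```bash
python3 d.py .585 .301 .0085
python3 - <<'E'
from station import vision
import cv2; cv2.imwrite("pics/w7.png",vision.grab_frame("wrist")["image"])
E
```

```text
tool mm [ -1.1   4.  137.9]
j [-0.75  0.54  0.26  1.7  -0.16  0.93  0.65]
```

View pics/w7.png

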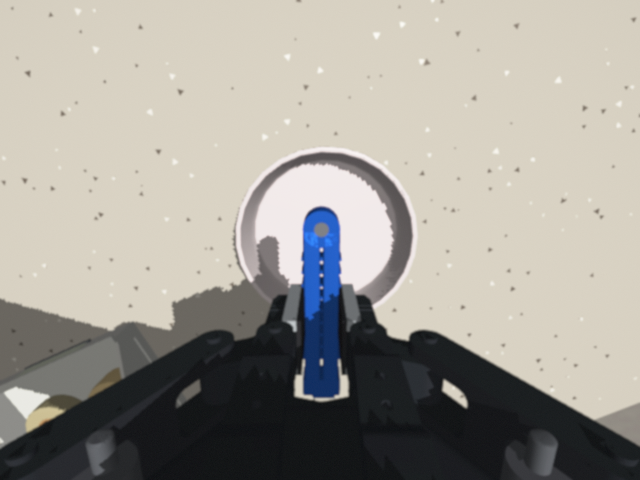

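The clip is held level along col 322, with the dish rim centred at col 326.

>>> {"method": "jog_arm", "body": {"series": [[-1,4,25,0],[0,0,35,0],[0,0,32,0],[0,0,22,0],[0,0,14,0],[0,0,8,0],[0,0,2,0],[0,0,0,0]]}}

```text
clock: 37.12
ee_pos: [0.5858, 0.3022, 0.0099]
tool_rot: [3.141, 0.001, 2.659]
contact_force: [1.2, 0.2, 0.1]
grip_width: 0.0144
grasp_force: 30.5
```

>>> {"method": "jog_arm", "body": {"series": [[0,0,0,0],[0,0,0,0],[0,0,0,0],[0,0,-15,0],[0,0,-40,0],[0,0,-50,0],[0,0,-50,0],[0,0,0,0]], "hand": -0.3}}

```text
clock: 38.12
ee_pos: [0.5884, 0.3032, 0.1704]
tool_rot: [3.133, 0.005, 2.658]
contact_force: [0.1, -0.1, -0.6]
grip_width: 0.03
grasp_force: 0.0
```

>>> {"method": "jog_arm", "body": {"series": [[-20,30,-20,0],[-20,40,-20,0],[-20,40,0,0],[-20,40,0,0],[-10,30,0,0],[0,10,0,0],[0,0,0,0]]}}

```text
clock: 39.0
ee_pos: [0.7525, 0.4287, 0.2034]
tool_rot: [-3.14, -0.001, 2.659]
contact_force: [0.2, 0.2, 0.1]
grip_width: 0.03
grasp_force: 0.0
```

Run:
```python
from station import vision
from h import *
f=vision.grab_frame("top"); cv2.imwrite("pics/top1.png",f["image"]); g=vision.grab_frame("scene")
for n,f in(("top",f),("scene",g)):
    W=cloud(f)
    for nm,lo,hi in(("purple",(120,80,20),(160,255,255)),("blue",(100,120,40),(119,255,255)),("tape",(14,50,90),(32,200,255))):
        for c in blobs(f,lo,hi):
            m=np.zeros((480,640),np.uint8); cv2.drawContours(m,[c],-1,1,-1); P=W[m>0]
            print(n,nm,np.nanmedian(P,0).round(3),np.nanpercentile(P[:,2],[10,90]).round(3))
    H=np.nan_to_num(W[...,2],nan=-1)
    m=((H>.006)&(H<.16)&(W[...,0]>.25)&(W[...,0]<1)&(abs(W[...,1])<.6)).astype(np.uint8)
    k,l,st,c=cv2.connectedComponentsWithStats(m)
    for i in range(1,k):
        if st[i,4]<80 or n!="top": continue
        P=np.ascontiguousarray(W[l==i],np.float32); q=cv2.minAreaRect(np.ascontiguousarray(P[:,:2])); print(c[i].round(),np.round(q[0],3),np.round(q[1],3),round(q[2],1))
```

```text
top purple [ 0.564 -0.316  0.022] [0.019 0.025]
top purple [ 0.612 -0.301  0.022] [0.018 0.025]
top blue [0.585 0.3   0.016] [0.011 0.018]
top tape [0.642 0.053 0.027] [0.004 0.029]
top tape [ 0.634 -0.027  0.02 ] [0.002 0.023]
top tape [ 0.591 -0.313  0.008] [0.003 0.027]
[164. 152.] [0.776 0.178] [0.08  0.081] 7.4
[252. 202.] [0.636 0.011] [0.172 0.133] 87.3
[417. 209.] [ 0.59  -0.311] [0.182 0.132] 86.4
[276. 210.] [ 0.634 -0.027] [0.055 0.056] 70.2
[237. 213.] [0.638 0.052] [0.057 0.055] 29.1
[107. 254.] [0.585 0.301] [0.143 0.142] 69.9
[117. 257.] [0.589 0.309] [0.036 0.096] 62.6
[517. 265.] [ 0.439 -0.464] [0.005 0.112] 13.9
[422. 340.] [ 0.331 -0.273] [0.054 0.055] 71.3
scene purple [ 0.618 -0.309  0.021] [0.016 0.023]
scene purple [ 0.571 -0.308  0.021] [0.014 0.024]
scene blue [0.557 0.321 0.016] [0.011 0.017]
scene tape [ 0.636 -0.005  0.021] [0.008 0.027]
scene tape [ 0.586 -0.307  0.014] [0.003 0.026]
scene tape [ 0.182 -1.045  0.051] [0.017 0.068]
scene tape [-0.113 -0.932  0.26 ] [0.162 0.303]
scene tape [-1.005 -1.948  0.247] [0.207 0.286]
scene tape [ 0.917 -1.95  -0.007] [-0.479  0.297]
```

View pics/top1.png

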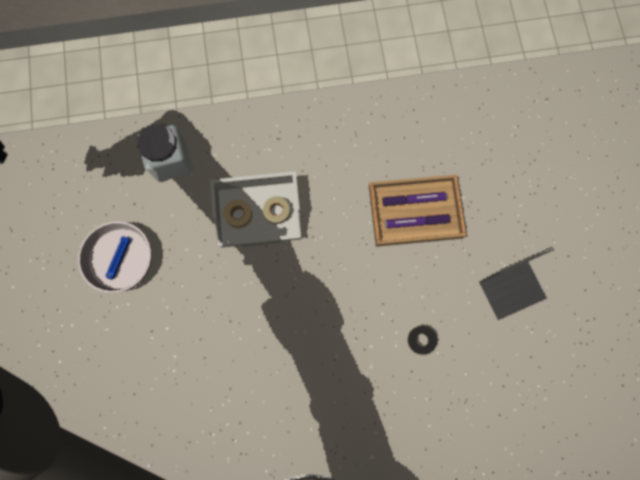

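The final view shows both markers in the tray (415,198 and 418,221), both rolls in the bin (237,213 and 277,209) and the clip in the dish (119,257). The containers and bystanders have not moved.

```bash
python3 -c "
from station import arm
print(arm.sign_off())"
```

```text
the job is handed in; nothing more can be done
None
```

The job is handed in at about 39 s of the 128 s allowed: both markers are flat in the pen tray, both tape rolls are flat side by side in the bin, the clip is flat in the dish, and the last camera check showed the containers, jar and bookend where they started.

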